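Seat a keyed shaft in a pulley hub and hold it against the spring

TASK

Take the square-headed shaft that has a key along its side out of the wooden stand, put its nose into the bore of the aluminium pulley and turn it until the key slips into the keyway, then keep pushing until its collar sits flush on the hub. A spring in the bore pushes it out again, so finish while still gripping the shaft's head and holding it fully home; do not let go. Leave the other shafts and the things lying on the bench where they are.

Things in the scene. Friction and masses are not known exactly. Their poses are not given: they have to be found in the camera images.
- shaft_head (a point): Centre of the square head of the loose keyed steel shaft (0.42 kg), which starts upright in one of the stand's holes. z points up along the shaft, x to the side where the key is. The head is a 22 x 22 mm square bar with flats facing x and y, from 29 mm below to 29 mm above this point; under it a round collar 32 mm in diameter, 6 mm thick. The flat nose end is 75 mm below this point
- shaft_collar (a point): Point on the keyed shaft's axis at the collar's underside, 35 mm below the head's centre; axes as the head. Below it the round stem, diameter 24 mm, 40 mm long. The 8 mm wide key reaches 21 mm out from the axis on the x side and down to 26 mm below this point; the last 14 mm are plain. The key's gib, 10 mm wide, sticks out to 29 mm from the axis, 0 to 10 mm above this point
- mouth (a point): Centre of the bore's mouth on the top face of the pulley's hub (60 mm in diameter), 76 mm above the bench, z up, x as the mount plate. The bore is vertical, 26 mm in diameter, 46 mm deep, with one keyway 11 mm wide, 22 mm out from the axis, open at the top. The pulley is fixed at an odd angle: the keyway points within 0.6 rad either way of this x axis, exactly where is not reported: feel or look
- mount: Grey square plate, 140 x 140 x 10 mm, fixed to the bench, on which the pulley stands and cannot turn: a grooved disc 116 mm in diameter up to 30 mm above the bench, the hub above it. With the key resting on the hub's face beside the keyway, the collar stands 26 mm above the mouth; under a light push the key drops in when within about 0.07 rad of the keyway. Origin: plate's underside centre
- stand: Wooden stand fixed to the bench, 70 x 250 x 20 mm, origin at the centre of its underside, with three holes along its y axis at -90, 0 and +90 mm, 12 mm deep, in which the keyed shaft and two others stand upright in any order
- plunger (a joint): Spring plunger in the bore: 0 m when up (its top 26 mm below the mouth), grows as it is pushed down, about 0.014 when the collar is flush on the hub; it pushes up with about 6 N at the start and 13 N when the collar is flush
- plain_shaft_mid (a point): Middle, 43 mm above its nose end, of a similar square-headed shaft without any key, 104 mm long, upright in the stand: not to be used
- hex_bolt_mid (a point): Middle, 43 mm above its nose end, of a shorter round shaft with a 30 mm hexagon head, 66 mm long, upright in the stand: not to be used
- spanner: Loose steel spanner lying on the bench, a bystander
- screwdriver: Loose screwdriver lying on the bench, a bystander
- grease_tin: Loose steel tin, 70 mm in diameter and height, a bystander
- bearing: Loose steel bearing ring, 52 mm in diameter, 15 mm high, a bystander
- plug_box: Loose cardboard box 60 x 90 x 30 mm, a bystander
Mind the look-alikes: they are no part of the job. What is shaped like the part that bears shaft_head but black or green is not meant.

How it is judged:
On the way, in this order (a step that is already met when the one before it is completed fails the run):
1. the keyed shaft is lifted out of the stand by the gripper (height (world z) of shaft_head above 0.125 m and contact force between the fingers and shaft above 1 N), for 0.2 s.
2. its nose is in the bore (horizontal distance between shaft_collar and mouth below 0.005 m and z of shaft_collar in the frame of mouth below 0.034 m and angle between shaft_collar's own z axis and vertical below 0.15 rad), for 0.1 s.
At the end, for the whole second after the job is handed in: The keyed shaft is upright (0.09 rad) in the bore, within 4 mm of its axis, collar within 3 mm of the hub's face, plunger pressed over 10 mm, and the gripper still grips its head (grasp point within 40 mm of the head's centre, over 2 N of finger contact) (horizontal distance between shaft_collar and mouth below 0.004 m and z of shaft_collar in the frame of mouth below 0.003 m and angle between shaft_collar's own z axis and vertical below 0.09 rad and value of joint plunger above 0.01 m and contact force between the fingers and shaft above 2 N and distance between the grasp point and shaft_head below 0.04 m); the arm keeps its last pose, push and grip.
It fails at once if another shaft in the stand is moved more than 40 mm (distance of any of plain_shaft_mid, hex_bolt_mid from where it was at the start of the episode above 0.04 m).
It fails at once if a thing lying on the bench is moved more than 40 mm (distance of any of spanner, screwdriver, grease_tin, bearing, plug_box from where it was at the start of the episode above 0.04 m).
It also fails if it takes over 72 s, if anything falls off the work surface, if the arm or the gripper's body presses on something with over 40 N, if the wrist force passes 120 N, or if a joint passes its speed limit or range.

ROBOT

A 6-joint arm with a two-finger parallel gripper is mounted at the origin on the work surface. World frame = base frame: x ahead of the robot, y to its left, z up, the work surface at z = 0. Lengths are in m, angles in rad, forces in N, time in s.
With the tool pointing down it reaches from about 0.275 to 0.75 m from the base axis. Payload 10.2 kg.
Tool frame: the origin (TCP) lies midway between the tips of the shut fingers; the grasp point (between the pads) lies 19 mm behind it; z points along the fingers, y is the line along which they close (so a half turn about z gives the same grasp; the last joint's range is limited). The gripper opens to 88 mm and grips with 3 to 60 N. Pads are 18 mm wide; open, the fingers measure 123 mm over their backs; the gripper's body (75 mm by 187 mm) begins 45 mm behind the grasp point.
Start: joints at [-0.223, 0.313, 1.498, -0, 1.331, -0.223], TCP at [0.525, -0, 0.239] pointing down, gripper open.
Joint ranges: [-2.94, 2.94], [-0.97, 2.17], [0.19, 2.56], [-1.23, 4.37], [0.02, 3.11], [-2.88, 2.88]. Speed limits (rad/s): [2.39, 2.39, 3.01, 3.14, 3.14, 3.14].

INTERFACE

Orientations are given as a unit quaternion [w, x, y, z].
In Python, from plant import monitor, vision, bot gives the robot as it stands.
- The arm moves only by the tool step_arm, never from a script. Its argument "targets" is a list of rows, each a list of 5 numbers: the closure, from 0 (fully open) to 1 (shut), then the shift along the tool's x, y, z in units of 30 mm (1.0 is 30 mm), then the turn about the tool's z in units of 8 degrees (1.0 is 8 degrees). A call has 1 to 12 rows; each row shifts and turns the commanded pose from where the row before left it, along the tool's axes as they then stand; what a row does not reach is not made up. A row lasts 1/8 s, in which the tool goes at most 62.5 mm and 10.7 degrees, less where a joint would pass 70% of its speed; a pose out of reach is approached as far as the arm can. A call is refused whole if a number of a shift passes 1 or a number of a turn 1, either way. A call with a gripper value outside its range is refused whole. The fingers move at their own pace and stop on an object; the grip force is fixed at half the most. Time passes only in rows, so rows that do not move let the fingers close. It gives the time, the measured TCP pose, the force, the opening and the grip force at its end, in the units of the state.
- monitor.read_state(): the state, without advancing time (a new reading comes with each control period).
- vision.get_image(name): name is "scene" or "side" or "wrist"; returns the picture (420x560x3 uint8, red, green, blue); there is no depth.
- vision.camera_params(name): a dict with "fx", "fy", "cx", "cy" (pixels), "R" (3x3) and "t" (3): a world point X has camera coordinates R X + t. Camera axes: x right, y down, z forward; pixel columns grow to the right and rows downward; lengths in m; the calibration is good to about 2 mm. A picture is of the moment at which its call begins: read the wrist's pose just before it. camera_params takes no time and is no camera call; for the wrist camera it gives the pose at the moment of the call.
- bot.job_done(): hands the job in; it is judged then, once.
Trained networks look in the newest picture that a camera, given by its name, has taken for a name from the list of things; names that differ only in an ending like _2 or _b are one class to them, and where a whole thing is asked for, a point or a joint stands for the part that bears it (a point fixed in the world has none). Each returns a list of dicts, best first, with "confidence" (0 to 1); they miss things now and then, are a little off and sometimes report something else, mostly with a low value. They report only what shows in the picture. A call takes as long as a camera call. They do not tell look-alikes from the thing itself.
- vision.spot_in(camera, thing): "centre" ([column, row] in pixels, amid what is visible of it).
The state is a dict: "t": time; "q": joint angles; "dq": joint speeds; "tau": joint torques, N m; "position": TCP position; "tool_rot": TCP orientation; "force": force on the tool from outside, world axes, zero at the start; "moment": the same for the moment, N m; "finger_gap": opening from 0.0 (shut) to 1.0 (fully open); "grip_force": force on a finger pad.
Only numpy, scipy, OpenCV 4.12 (cv2) and the standard library are available. Lean on these libraries where they do the work, as an engineer would, in place of code of your own. Each camera call takes 0.05 s, during which the arm holds its last target. There are 200 camera calls.

## Working session

There is one attempt and no reset: what is moved stays moved. The work goes in short steps, Python scripts to look and compute and a tool call to move; the robot and the scene stay as the last step left them, time stands still between calls to the robot, and variables do not carry over. Pictures are saved under pics/ and viewed, at most 10 in all, crops included, and the job is handed in when it is done.

Besides the shell and the picture viewer there is one more tool, called after ">>>" as name([rows], argument=value, ...), one row to a line, values as JSON. step_arm: Moves the arm, as the interface text tells. Its arguments: {"type":"object","properties":{"targets":{"type":"array","items":{"type":"array","items":{"type":"number"}}}},"required":["targets"]}

```bash
mkdir -p pics
cat > h.py <<'E'
import numpy as np, cv2
from plant import monitor, vision, bot
def save(cam,name,crop=None,scale=1):
    im=vision.get_image(cam)[:,:,::-1]
    if crop: im=im[crop[1]:crop[3],crop[0]:crop[2]]
    if scale!=1: im=cv2.resize(im,None,fx=scale,fy=scale,interpolation=cv2.INTER_CUBIC)
    cv2.imwrite('pics/'+name,im)
def ray(cam,px,P=None):
    P=P or vision.camera_params(cam); R=np.array(P['R']);t=np.array(P['t'])
    d=R.T@np.array([(px[0]-P['cx'])/P['fx'],(px[1]-P['cy'])/P['fy'],1]); return -R.T@t,d
def atz(cam,px,z,P=None):
    c,d=ray(cam,px,P); return c+d*(z-c[2])/d[2]
def proj(cam,X,P=None):
    P=P or vision.camera_params(cam); c=np.array(P['R'])@np.array(X)+np.array(P['t'])
    return np.array([P['fx']*c[0]/c[2]+P['cx'],P['fy']*c[1]/c[2]+P['cy']])
E
python3 - <<'E'
from h import *
np.set_printoptions(precision=3,suppress=True)
a=[]
for c in ['scene','side','wrist']:
    im=vision.get_image(c)[:,:,::-1]; cv2.imwrite(f'pics/{c}0.png',im)
    for n in ['shaft_head','mount','stand','plain_shaft_mid','hex_bolt_mid']:
        print(c,n,[(np.round(r['centre']),round(r['confidence'],2)) for r in vision.spot_in(c,n)[:4]])
    P=vision.camera_params(c); print(P['fx'],ray(c,[280,210],P))
print(monitor.read_state())
im=[cv2.imread(f'pics/{c}0.png') for c in ['scene','side']]
E
```

```text
scene shaft_head [(array([251., 235.]), 0.76), (array([233., 211.]), 0.72), (array([226., 174.]), 0.67), (array([172., 211.]), 0.67)]
scene mount [(array([336., 203.]), 0.56), (array([231., 210.]), 0.35)]
scene stand [(array([202., 226.]), 0.77), (array([170., 213.]), 0.62)]
scene plain_shaft_mid [(array([170., 211.]), 0.47)]
scene hex_bolt_mid [(array([206., 211.]), 0.51)]
503.19721001643 (array([ 1.416, -0.281,  1.236]), array([-0.554,  0.191, -0.81 ]))
side shaft_head [(array([302., 251.]), 0.8), (array([329., 230.]), 0.7), (array([237., 275.]), 0.56)]
side mount [(array([222., 212.]), 0.85)]
side stand [(array([320., 308.]), 0.62)]
side plain_shaft_mid [(array([341., 305.]), 0.81)]
side hex_bolt_mid [(array([324., 278.]), 0.8)]
453.01434214673276 (array([ 0.083, -0.713,  0.663]), array([ 0.484,  0.678, -0.554]))
wrist shaft_head [(array([188., 280.]), 0.95), (array([300., 298.]), 0.78), (array([392., 256.]), 0.52)]
wrist mount [(array([295.,  44.]), 0.66)]
wrist stand [(array([286., 288.]), 0.64)]
wrist plain_shaft_mid []
wrist hex_bolt_mid [(array([281., 366.]), 0.8)]
327.3317249243271 (array([0.525, 0.07 , 0.384]), array([ 0.023, -0.251, -0.968]))
{'t': 0.9, 'q': array([-0.223,  0.313,  1.498, -0.   ,  1.331, -0.223]), 'dq': array([ 0.001, -0.001,  0.002,  0.001, -0.   ,  0.002]), 'tau': array([  0.002, -40.211, -25.242,   0.07 ,   0.032,  -0.   ]), 'position': array([ 0.525, -0.   ,  0.239]), 'tool_rot': array([0.   , 0.707, 0.707, 0.   ]), 'force': array([-0.728,  0.648,  0.095]), 'moment': array([-0.045,  0.021, -0.022]), 'grip_force': 0.0, 'finger_gap': 1.0007698610548053}
```

View pics/scene0.png

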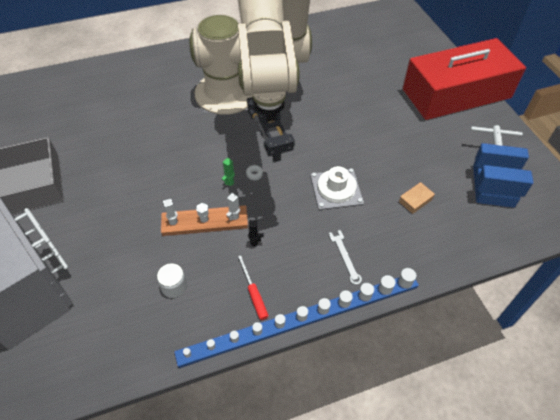

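View pics/side0.png

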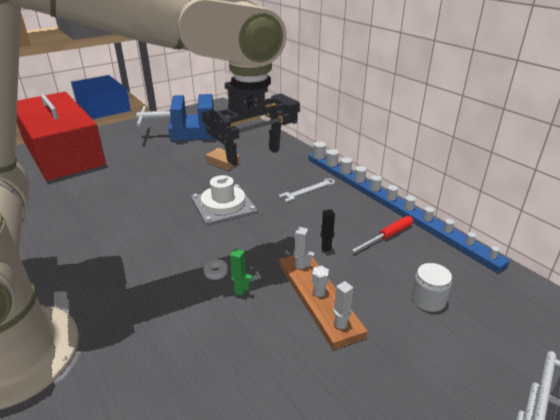

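The scene view shows the stand with three shafts. Shaft-like things (scene / side pixels):
- Silver square shaft at (233,208) / (302,248), with something sticking out beside its collar. This looks like the keyed one.
- Silver square shaft at (170,211) / (343,305), plain.
- Hex bolt at (203,211) / (320,280).
- Green look-alike at (228,172) / (238,272).
- Black look-alike at (253,233) / (328,230).

I'll check the choice in a close crop.

Run:
```python
from h import *
a=cv2.imread('pics/side0.png')[215:345,260:380]; w=cv2.imread('pics/wrist0.png')
a=cv2.resize(a,None,fx=3.2,fy=3.2,interpolation=cv2.INTER_CUBIC)
b=cv2.resize(w,(400,300)); s=cv2.resize(cv2.imread('pics/side0.png')[165:225,185:265],(400,116*2+68),interpolation=cv2.INTER_CUBIC)
c=np.zeros((600,800,3),np.uint8); c[:a.shape[0],:a.shape[1]]=a; c[:300,400:]=b; c[300:600,400:]=s
cv2.imwrite('pics/crop1.png',c)
np.set_printoptions(precision=3,suppress=True)
# triangulate mount hub: side mouth ~ (222,181), scene ~(338,174)
for cam,px in [('side',(222,181)),('scene',(339,174))]: print('mouth',atz(cam,px,.076))
for cam,px in [('side',(301,231)),('scene',(232,198))]: print('head top z.141',atz(cam,px,.112))
for cam,px in [('wrist',(188,280)),]: print('wrist',atz(cam,px,.083))
```

```text
mouth [0.552 0.203 0.076]
mouth [0.554 0.204 0.076]
head top z.141 [ 0.554 -0.127  0.112]
head top z.141 [ 0.563 -0.129  0.112]
wrist [ 0.439 -0.081  0.083]
```

View pics/crop1.png

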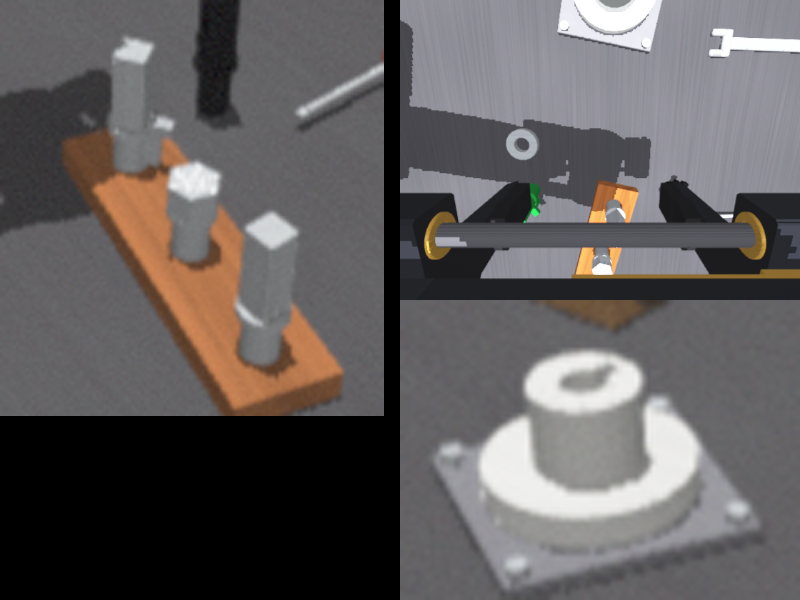

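The crop confirms the choice: the far shaft, side (302,248), has the gib sticking out to the right. The near one at (343,305) is plain and the hex bolt is between them. The keyway shows at the right/back edge of the hub's mouth. Next I'll work out directions and clearances.

Run:
```python
from h import *
np.set_printoptions(precision=3,suppress=True)
def cr(x,y): return (260+x/3.2,215+y/3.2)
def cm(x,y): return (185+(x-400)/5,165+(y-300)/5)
h=atz('side',cr(133,47),.112); p=atz('side',cr(271,230),.112); print('keyed top',h,'plain top',p, 'stand ydir',np.degrees(np.arctan2(*(h-p)[1::-1])))
for n,q in [('L',(113,48)),('T',(124,38)),('R',(154,45)),('B',(141,60))]: print(n,atz('side',cr(*q),.112)[:2]-h[:2])
g=atz('side',cr(163,124),.058); print('gib top',g-h,np.degrees(np.arctan2(*(g-h)[1::-1])))
m=atz('side',cm(585,381),.076); k=atz('side',cm(609,368),.076); print('mouth',m,'keyway',k-m,np.degrees(np.arctan2(*(k-m)[1::-1])))
C=[atz('side',cm(*q),.01) for q in [(434,485),(505,585),(757,520)]]
print('plate',C,np.mean([C[0],C[2]],0),np.degrees(np.arctan2(*(C[2]-C[1])[1::-1])),np.degrees(np.arctan2(*(C[0]-C[1])[1::-1])))
print('green top',atz('side',(238,251),.1),'bl',atz('side',(328,212),.1), 'green scene', atz('scene',(228,162),.1),atz('scene',(254,222),.1))
```

```text
keyed top [ 0.557 -0.124  0.112] plain top [ 0.515 -0.302  0.112] stand ydir 76.4984984293863
L [-0.011  0.007]
T [0.001 0.011]
R [ 0.012 -0.006]
B [-0.004 -0.014]
gib top [ 0.01  -0.021 -0.054] -65.16872831710397
mouth [0.551 0.202 0.076] keyway [0.017 0.005 0.   ] 15.085998662132383
plate [array([0.483, 0.255, 0.01 ]), array([0.471, 0.15 , 0.01 ]), array([0.605, 0.125, 0.01 ])] [0.544 0.19  0.01 ] -10.127090691754075 83.10674189240918
green top [ 0.422 -0.095  0.1  ] bl [ 0.656 -0.093  0.1  ] green scene [ 0.42  -0.102  0.1  ] [ 0.653 -0.093  0.1  ]
```

>>> step_arm([
  [0, -0.84, 0.23, 0.46, 0],
  [0, -0.84, 0.23, 0.46, 0],
  [0, -0.84, 0.23, 0.46, 0],
  [0, -0.84, 0.23, 0.46, 0],
  [0, -0.84, 0.23, 0.46, 0],
  [0, 0, 0, 0, -1],
  [0, 0, 0, 0, -1],
  [0, 0, 0, 0, -1],
  [0, 0, 0, 0, -0.1],
  [0, 0, 0, 0, 0],
])

```text
t: 2.15
position: [0.5595, -0.126, 0.1697]
tool_rot: [-0.0, 0.54, 0.842, 0.0]
force: [0.3, 0.3, -0.1]
finger_gap: 0.999
grip_force: 0.0
```

Run:
```python
from h import *
np.set_printoptions(precision=3,suppress=True)
P=vision.camera_params('wrist'); s=monitor.read_state()
save('wrist','w1.png')
from scipy.spatial.transform import Rotation as Ro
q=s['tool_rot']; M=Ro.from_quat(np.r_[q[1:],q[0]]).as_matrix(); print(s['position'],M,s['t'])
for r in vision.spot_in('wrist','shaft_head'): print(r['centre'],r['confidence'],atz('wrist',r['centre'],.1,P))
print('proj head', proj('wrist',(.558,-.126,.112),P))
```

```text
[ 0.56  -0.126  0.17 ] [[-0.417  0.909 -0.   ]
 [ 0.909  0.417  0.   ]
 [ 0.    -0.    -1.   ]] 2.15
[268.4, 218.8] 0.95 [ 0.554 -0.12   0.1  ]
[401.1, 232.7] 0.94 [ 0.641 -0.091  0.1  ]
[106.5, 106.0] 0.9 [ 0.432 -0.096  0.1  ]
proj head [270.77  234.315]
```

View pics/w1.png

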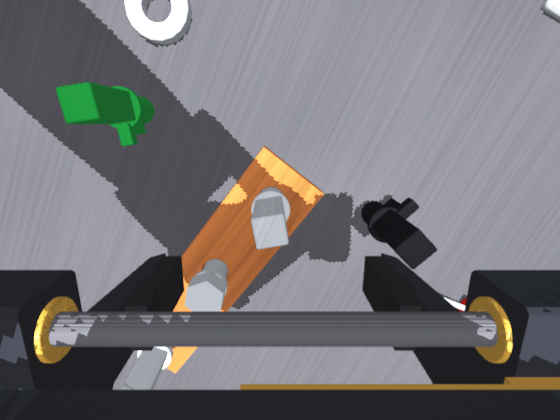

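The keyed shaft's head top is at about (271,235), close to the predicted (271,234). Its gib points down in the image and is hidden by the head. The head looks turned a few degrees, so I'll measure that.

Run:
```python
from h import *
im=cv2.imread('pics/w1.png')[180:260,230:310]
cv2.imwrite('pics/w1c.png',cv2.resize(im,None,fx=7,fy=7,interpolation=cv2.INTER_CUBIC))
```

```text
(no output)
```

View pics/w1c.png

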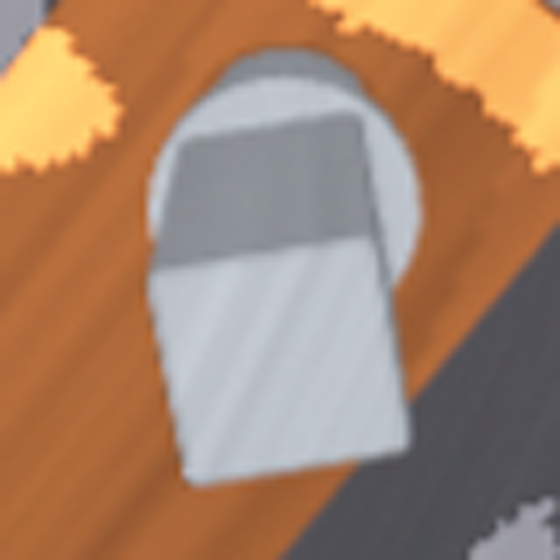

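The crop shows the head's top face with corners at about (150,270), (372,235), (408,448) and (190,487), in 7x scale. I'll de-project them.

Run:
```python
from h import *
np.set_printoptions(precision=4,suppress=True)
P=vision.camera_params('wrist')
c=np.array([atz('wrist',(230+x/7,180+y/7),.112,P)[:2] for x,y in [(150,270),(372,235),(408,448),(190,487)]])
print(c.mean(0)); e=np.roll(c,-1,0)-c; print(np.linalg.norm(e,axis=1),np.degrees(np.arctan2(e[:,1],e[:,0])))
s=monitor.read_state()
d=c.mean(0)-s['position'][:2]; yaw=np.radians(24.8); print('tool shift xy mm',1e3*(d@[-np.sin(yaw),np.cos(yaw)]),1e3*(d@[np.cos(yaw),np.sin(yaw)]))
```

```text
[ 0.5568 -0.1245]
[0.0207 0.0211 0.021  0.0217] [  33.9825  -55.553  -144.5101  123.7624]
tool shift xy mm 2.491574461007322 -1.8771451382137765
```

>>> step_arm([
  [0, 0.08, -0.06, 0, 0],
  [0, 0, 0, 0, -0.7],
  [0, 0, 0, 0, -0.5],
  [0, 0, 0, 0.85, 0],
  [0, 0, 0, 0.85, 0],
  [0, 0, 0, 0.85, 0],
  [0, 0, 0, 0.82, 0],
  [1, 0, 0, 0, 0],
  [1, 0, 0, 0, 0],
  [1, 0, 0, 0, 0],
  [1, 0, 0, 0, 0],
  [1, 0, 0, 0, 0],
])

```text
t: 3.75
position: [0.557, -0.1246, 0.0689]
tool_rot: [0.0, 0.466, 0.885, 0.0]
force: [-0.2, 0.9, 0.5]
finger_gap: 0.46
grip_force: 0.0
```

>>> step_arm([
  [1, 0, 0, 0, 0],
  [1, 0, 0, 0, 0],
  [1, 0, 0, 0, 0],
  [1, 0, 0, 0, 0],
  [1, 0, 0, 0, 0],
])

```text
t: 4.38
position: [0.5568, -0.1246, 0.0686]
tool_rot: [-0.0, 0.466, 0.885, -0.0]
force: [0.1, -0.6, 0.7]
finger_gap: 0.25
grip_force: 30.0
```

>>> step_arm([
  [1, 0, 0, -0.5, 0],
  [1, 0, 0, -0.8, 0],
  [1, 0, 0, -0.8, 0],
  [1, 0, 0, -0.8, 0],
  [1, 0, 0, -0.65, 0],
  [1, 0, 0, 0, 0],
  [1, 0, 0, 0, 0],
])

```text
t: 5.25
position: [0.5564, -0.1244, 0.1743]
tool_rot: [-0.001, 0.466, 0.885, -0.0]
force: [0.7, -0.3, -5.2]
finger_gap: 0.245
grip_force: 30.0
```

>>> step_arm([
  [1, 0.4, 0.42, 0, 0],
  [1, 0.72, 0.76, 0, 0],
  [1, 0.72, 0.76, 0, 0],
  [1, 0.72, 0.76, 0, 0],
  [1, 0.72, 0.76, 0, 0],
  [1, 0.72, 0.76, 0, 0],
  [1, 0.72, 0.76, 0, 0],
  [1, 0.72, 0.76, 0, 0],
  [1, 0.32, 0.34, 0, 0],
  [1, 0, 0, 0, 0],
  [1, 0, 0, 0, 0],
])

```text
t: 6.62
position: [0.6096, 0.1202, 0.175]
tool_rot: [-0.0, 0.467, 0.884, -0.0]
force: [-0.8, -0.0, -4.2]
finger_gap: 0.248
grip_force: 30.0
```

Run:
```python
from h import *
np.set_printoptions(precision=4,suppress=True)
P=vision.camera_params('wrist'); s=monitor.read_state(); print(s['position'],s['tool_rot'],s['finger_gap'],s['grip_force'],s['force'])
im=vision.get_image('wrist')[:,:,::-1]; cv2.imwrite('pics/w2.png',im)
p=proj('wrist',(.553,.203,.076),P); print(p)
x0,y0=max(0,int(p[0])-60),max(0,int(p[1])-60); print(x0,y0)
c=im[y0:y0+120,x0:x0+120]; c=cv2.resize(c,(480,480),interpolation=cv2.INTER_CUBIC)
b=cv2.resize(im,(320,240)); o=np.zeros((480,800,3),np.uint8); o[:,:480]=c; o[:240,480:]=b; cv2.imwrite('pics/w2c.png',o)
```

```text
[0.6096 0.1202 0.175 ] [-0.0001  0.4667  0.8844 -0.0003] 0.24810021533036722 29.987302352674305 [-0.8438 -0.0013 -4.1873]
[272.892   78.7439]
212 18
```

View pics/w2c.png

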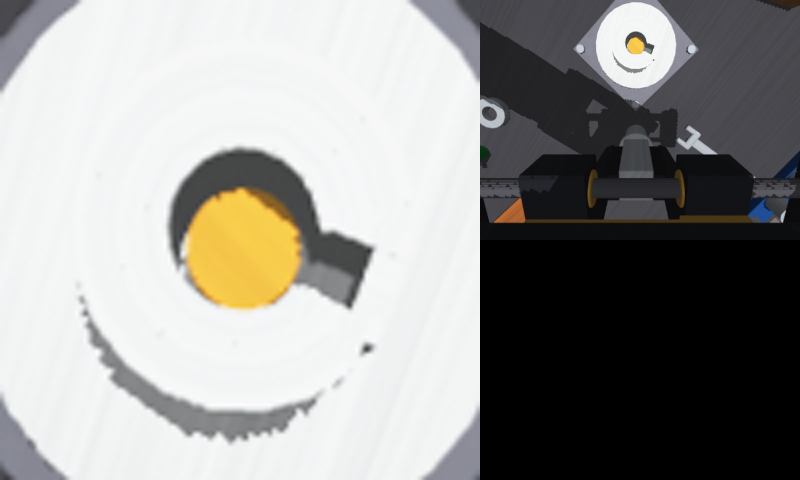

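The bore's mouth is centred at about (243,228) in the 4x crop. The keyway points right and slightly down, with its end corners at (373,248) and (352,307).

Run:
```python
from h import *
np.set_printoptions(precision=4,suppress=True)
P=vision.camera_params('wrist'); s=monitor.read_state()
f=lambda x,y: atz('wrist',(212+x/4,18+y/4),.076,P)[:2]
pts=np.array([f(*q) for q in [(169,228),(243,148),(243,309),(190,175),(297,175),(207,295),(318,225)]])
A=np.c_[2*pts,np.ones(len(pts))]; sol=np.linalg.lstsq(A,(pts**2).sum(1),rcond=None)[0]; c=sol[:2]; print('c',c,'r',np.sqrt(sol[2]+c@c))
a,b=f(373,248),f(352,307); m=(a+b)/2; print(np.linalg.norm(a-b),np.linalg.norm(m-c),np.degrees(np.arctan2(*(m-c)[::-1])), np.degrees(np.arctan2(*(b-a)[::-1]))+90)
np.save('mouth.npy',c)
d=c-s['position'][:2]; print(d)
```

```text
c [0.5519 0.2047] r 0.012729965478559783
0.01021132873189703 0.022105708261929022 13.745479933471442 14.73986934977836
[-0.0577  0.0846]
```

>>> step_arm([
  [1, 0.41, 0, 0, 0],
  [1, 0.8, 0, 0, 0],
  [1, 0.8, 0, 0, 0],
  [1, 0.8, 0, 0, 0],
  [1, 0.6, 0, 0, 0],
  [1, 0, 0, 0, -0.7],
  [1, 0, 0, 0, -1],
  [1, 0, 0, 0, -1],
  [1, 0, 0, 0, -1],
  [1, 0, 0, 0, -1],
  [1, 0, 0, 0, -1],
])

```text
t: 8.05
position: [0.5516, 0.206, 0.1751]
tool_rot: [0.0, 0.085, 0.996, -0.0]
force: [-0.1, 0.1, -5.0]
finger_gap: 0.249
grip_force: 30.0
```

>>> step_arm([
  [1, 0, 0, 0, -1],
  [1, 0, 0, 0, -1],
  [1, 0, 0, 0, -1],
  [1, 0, 0, 0.5, 0],
  [1, 0, 0, 0.5, 0],
  [1, 0, 0, 0, 0],
  [1, 0, 0, 0, 0],
])

```text
t: 8.93
position: [0.5521, 0.2055, 0.1452]
tool_rot: [0.0, -0.121, 0.993, -0.0]
force: [0.9, 0.2, -4.5]
finger_gap: 0.248
grip_force: 30.0
```

Run:
```python
from h import *
np.set_printoptions(precision=4,suppress=True)
s=monitor.read_state(); print(s['position'],s['tool_rot'],s['force'],np.load('mouth.npy'))
x,y=s['position'][:2]; z=s['position'][2]-.0607
o=[]
for cam in ['side','scene']:
    im=np.ascontiguousarray(vision.get_image(cam)[:,:,::-1]); p=proj(cam,(x,y,z)); print(cam,'nose',p,'collar',proj(cam,(x,y,z+.04)),'mouth',proj(cam,(.5519,.2047,.076)))
    x0,y0=int(p[0])-40,int(p[1])-55; print(x0,y0); o.append(cv2.resize(im[y0:y0+100,x0:x0+80],(400,500),interpolation=cv2.INTER_CUBIC))
cv2.imwrite('pics/s3.png',np.hstack(o))
```

```text
[0.5521 0.2055 0.1452] [ 0.0001 -0.1215  0.9926 -0.    ] [ 0.8608  0.2489 -4.4791] [0.5519 0.2047]
side nose [221.3625 177.7456] collar [220.2332 164.014 ] mouth [221.6918 180.7394]
181 122
scene nose [339.3575 171.5329] collar [340.6206 162.7016] mouth [338.828  173.3855]
299 116
```

View pics/s3.png

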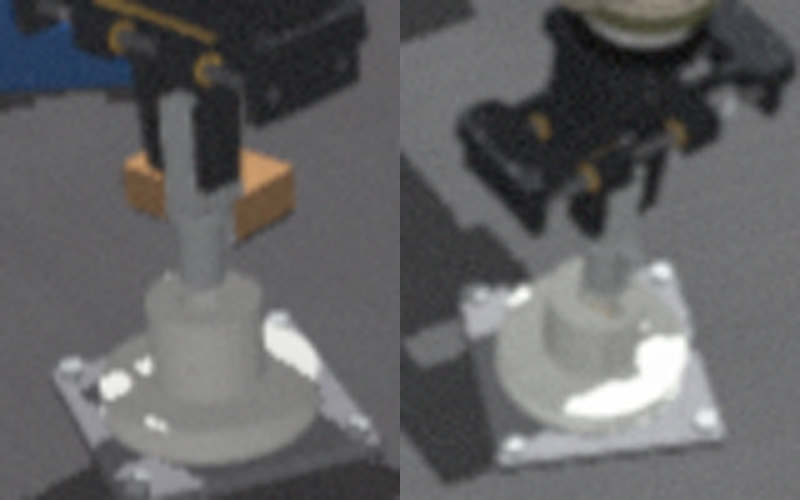

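The shaft is upright, with its nose just above the hub and over the bore in both views. I'll correct by 0.8 mm and lower it gently.

>>> step_arm([
  [1, 0, -0.03, 0, 0],
  [1, 0, 0, 0.15, 0],
  [1, 0, 0, 0.15, 0],
  [1, 0, 0, 0.15, 0],
  [1, 0, 0, 0, 0],
])

```text
t: 9.65
position: [0.552, 0.2045, 0.1311]
tool_rot: [-0.0, -0.122, 0.993, -0.0]
force: [0.7, -0.8, -4.5]
finger_gap: 0.241
grip_force: 30.0
```

>>> step_arm([
  [1, 0, 0, 0.12, 0],
  [1, 0, 0, 0.12, 0],
  [1, 0, 0, 0.1, 0],
  [1, 0, 0, 0, 0],
])

```text
t: 10.15
position: [0.5521, 0.2045, 0.1211]
tool_rot: [-0.0, -0.122, 0.993, -0.0]
force: [-0.4, 0.3, -4.8]
finger_gap: 0.248
grip_force: 30.0
```

>>> step_arm([
  [1, 0, 0, 0.1, 0],
  [1, 0, 0, 0.1, 0],
  [1, 0, 0, 0, 0],
])

```text
t: 10.52
position: [0.5521, 0.2045, 0.1151]
tool_rot: [-0.0, -0.122, 0.993, -0.0]
force: [-0.8, -0.4, -5.6]
finger_gap: 0.248
grip_force: 30.0
```

The key has gone into the keyway with no resistance. Next is the push against the plunger.

>>> step_arm([
  [1, 0, 0, 0.15, 0],
  [1, 0, 0, 0.15, 0],
  [1, 0, 0, 0.13, 0],
  [1, 0, 0, 0.1, 0],
  [1, 0, 0, 0, 0],
])

```text
t: 11.15
position: [0.5523, 0.2048, 0.1003]
tool_rot: [0.0, -0.122, 0.993, 0.0]
force: [-4.8, 0.6, 6.7]
finger_gap: 0.246
grip_force: 30.0
```

>>> step_arm([
  [1, 0, 0, 0.06, 0],
  [1, 0, 0, 0.05, 0],
  [1, 0, 0, 0, 0],
])

```text
t: 11.52
position: [0.5524, 0.2048, 0.0976]
tool_rot: [0.001, -0.122, 0.993, 0.0]
force: [-6.9, 0.2, 10.2]
finger_gap: 0.244
grip_force: 30.0
```

>>> step_arm([
  [1, 0.02, 0, 0.03, 0],
  [1, 0, 0, 0.03, 0],
  [1, 0, 0, 0, 0],
])

```text
t: 11.9
position: [0.5522, 0.2047, 0.0966]
tool_rot: [0.001, -0.122, 0.993, 0.0]
force: [-6.8, 0.4, 15.5]
finger_gap: 0.248
grip_force: 30.0
```

>>> step_arm([
  [1, 0.02, 0, 0.03, 0],
  [1, 0, 0, 0, 0],
  [1, 0, 0, 0, 0],
])

```text
t: 12.28
position: [0.5522, 0.2047, 0.0966]
tool_rot: [0.002, -0.122, 0.993, 0.0]
force: [-6.2, 1.3, 19.4]
finger_gap: 0.245
grip_force: 30.0
```

Run:
```python
from h import *
s=monitor.read_state(); print(s['position'],s['force'],s['moment'],s['t'])
o=[]
for cam,(x,y) in [('side',(181,132)),('scene',(299,121))]:
    im=vision.get_image(cam)[:,:,::-1]; o.append(cv2.resize(im[y:y+100,x:x+80],(400,500),interpolation=cv2.INTER_CUBIC))
cv2.imwrite('pics/s4.png',np.hstack(o))
```

```text
[0.55224053 0.20473941 0.09658488] [-6.17891073  1.28831424 19.44824534] [0.20145568 1.35722312 0.03323687] 12.275
```

View pics/s4.png

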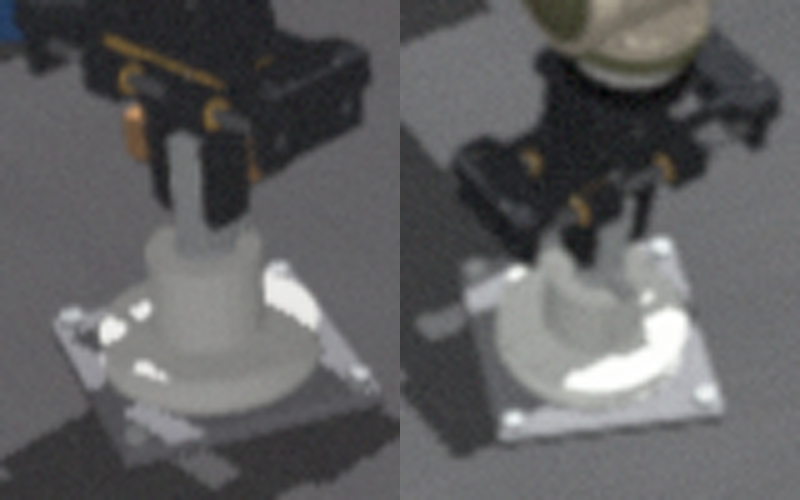

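The collar sits on the hub. The tool stopped at z 0.0966 m, where flush was predicted at 0.0967 m, and the force rose to about 24 N net, so I'm handing it in.

```bash
python3 -c "
from plant import bot; print(bot.job_done())"
```

```text
the job is handed in; nothing more can be done
None
```

I handed the job in with the keyed shaft fully home in the pulley (key in the keyway, collar flush on the hub) and the gripper still holding its head and pushing down; the hand-in returned no verdict.

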